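Reject the sample puck and pull the sample carrier from its dock

ROBOT

A 7-joint arm with a two-finger parallel gripper is mounted at the origin on a cart in front of the work surface, level with it; the furniture and walls round the work are solid. World frame = base frame: x ahead of the robot, y to its left, z up, the work surface at z = 0. Lengths are in m, angles in rad, forces in N, time in s.
With the tool pointing down it reaches from about 0.4 to 0.9 m from the base axis. Payload 5.6 kg.
Tool frame: the origin (TCP) lies midway between the tips of the shut fingers; the grasp point (between the pads) lies 19 mm behind it; y points along the fingers, z is the direction in which the jaws open and shut, and the axes are right-handed (so a half turn about y gives the same grasp; the last joint's range is limited). The gripper opens to 92 mm and grips with 3 to 60 N. Pads are 20 mm wide; open, the fingers measure 128 mm over their backs; the gripper's body (75 mm by 189 mm) begins 69 mm behind the grasp point.
Start: joints at [1.231, 0.468, -0.012, 1.603, 0.006, 1.071, -0.056], TCP at [0.19, -0.622, 0.215] pointing down, gripper open.
Joint ranges: [-2.53, 2.53], [-0.31, 2.02], [-1.57, 1.55], [0.28, 2.44], [-1.29, 4.43], [0.15, 1.84], [-2.92, 2.92]. Speed limits (rad/s): [2.57, 2.57, 3.14, 3.14, 3.14, 3.14, 3.14].

INTERFACE

Orientations are given as a 3x3 rotation matrix whose columns are the frame's x, y, z axes.
In Python, from station import env, effector, solver, viewer, workorder, search_frame, tip_of gives the robot as it stands. Calls block until the motion is done:
- env.reach(position, orientation): joint-space move of the TCP to a pose.
- env.movel(position, frame=None, rate=0.15): straight line of the TCP; frame=None keeps the orientation; rate is the mean speed in m/s.
- env.goto_joints(angles): joint-space move.
- effector.release() and effector.grasp(squeeze=None): open the fingers fully, or close them until they stop; squeeze is the grip in N (None keeps the last).
- env.pause(seconds).
- solver.inverse_kinematics(position, orientation): joint angles nearest the present ones, or None.
- env.sense(): the state.
- viewer.read_camera(name): name is "scene" or "top" or "wrist"; returns (picture, depth): 384x512x3 uint8, red, green, blue; 384x512 float32, m along the optical axis (not along the pixel's ray), 0 where there is no reading.
- viewer.camera_info(name): a dict with "intrinsics" (3x3 intrinsics, pixels), "eye" and "rotation" of the camera in the world; the wrist camera has in their place "T_tool_cam" (4x4, takes a point from camera to tool coordinates, whose origin is the TCP and whose axes are the tool frame's). Camera axes: x right, y up, looking along -z (the intrinsics and any distortion apply to the point x, -y, -z); pixel columns grow to the right and rows downward; lengths in m; the calibration is good to about 2 mm. A picture is of the moment at which its call begins: read the wrist's pose just before it. camera_info takes no time and is no camera call.
A pose or a line that the arm cannot do raises env.PlanningError and nothing moves.
- workorder.finish_job(): hands the job in, once; it reports no verdict.
Trained networks look in the newest picture that a camera, given by its name, has taken for a name from the list of things; names that differ only in an ending like _2 or _b are one class to them, and where a whole thing is asked for, a point or a joint stands for the part that bears it (a point fixed in the world has none). Each returns a list of dicts, best first, with "score" (0 to 1); they miss things now and then, are a little off and sometimes report something else, mostly with a low value. They report only what shows in the picture. A call takes as long as a camera call. They do not tell look-alikes from the thing itself.
- search_frame(camera, name): "at" ([x, y, z] in m, in world coordinates, good to about 4 mm: the middle of the surface that is visible of it).
- tip_of(camera, name): "at" ([x, y, z] in m, in world coordinates, good to about 4 mm: a listed point, or the origin of a listed thing).
The state is a dict: "t": time; "joint_positions": joint angles; "joint_velocities": joint speeds; "tau": joint torques, N m; "ee_pos": TCP position; "tcp_rot": TCP orientation; "wrist_force": force on the tool from outside, world axes, zero at the start; "moment": the same for the moment, N m; "gripper_width": finger opening in m.
Only numpy, scipy, OpenCV 4.12 (cv2) and the standard library are available. Lean on these libraries where they do the work, as an engineer would, in place of code of your own. Each camera call takes 0.05 s, during which the arm holds its last target.

TASK

The cream sample puck lying on top of the white carrier is a reject: drop it into the wire basket. Then pinch the carrier's two blue side catches together, lift the carrier up out of its dock and finish holding it there in the fingers by the squeezed catches, level and still, at least 10 cm higher than it sat; do not put it down or let go. Leave the jar, the beaker and the timer where they stand.

Things in the scene. Friction and masses are not known exactly. Their poses are not given: they have to be found in the camera images.
- puck: Cream cylinder, 38 mm across, 18 mm high, 40 g, standing on the carrier's seat between two end lips that are 3.5 mm high, at +-x of the carrier; its sides towards the carrier's +-y are free and overhang the seat (which is 32 mm wide there) by 3 mm each. Origin: centre of its underside, z up its axis.
- carrier: White plastic sample carrier, loose, 50 mm (x) by 46 mm (y) at its foot, 81 mm tall, about 160 g, sitting in the dock's pocket with its underside 22 mm above the table. Origin: centre of its underside; z up; blue catches on its +-y sides. The puck's seat is 78 mm above the origin. The catches hook it under the dock's ledges: it comes out only while both are squeezed at least 5 mm.
- dock: White and grey dock fixed to the table, 120 mm (x) by 110 mm (y), top 54 mm above the table, with four feet. Origin: centre of its underside on the table. Its open pocket holds the carrier at the centre, same axes as the carrier; pocket mouth 53 mm (x) by 59 mm (y).
- basket: Steel wire reject basket, fixed, 150 mm (x) by 130 mm (y), 60 mm high, open on top with a red tag on its -x side; inside 146 by 126 mm, floor 5 mm up. Origin: centre of its underside.
- catch_a (a joint): Travel (m) of the blue catch plate on the carrier's +y side: 0 free, 0.008 fully squeezed in; spring 3.6 N at 0, 8.4 N fully in. The plate is 26 mm wide (x) and can be gripped above the dock from 36 to 70 mm over the carrier's origin, best about 58. Outer faces of the two plates: 56 mm apart free, 40 mm squeezed.
- catch_b (a joint): The same for the blue catch plate on the carrier's -y side: 0 free, 0.008 fully squeezed in. Same spring and size. A tooth low on each plate reaches 34 mm from the carrier's mid plane, under ledges 59 mm apart.
- timer: Small white bench timer with buttons, 66 by 62 by 20 mm, a bystander. Origin: centre of its underside.
- jar_c: Small sample jar with white lid, 52 mm across, 62 mm high, a bystander. Origin: centre of its underside.
- beaker: Translucent beaker, 68 mm across, 89 mm high, a bystander. Origin: centre of its underside.
Things that resemble listed ones, but are neither listed nor needed, are in the scene too. Leave any purple look-alike of the puck alone.

How it is judged:
By the outcome, as a careful person would: the job done as asked, in the order asked, and still so for the second after the job is handed in, while the arm keeps its last pose, push and grip.
It also fails if it takes over 46 s, if anything falls off the work surface, if the arm or the gripper's body presses on something with over 40 N, if the wrist force passes 120 N, or if a joint passes its speed limit or range.

## Working session

There is one attempt and no reset: what is moved stays moved. The work goes in short steps, each a Python script; the robot and the scene stay as the last script left them, time stands still between calls to the robot, and variables do not carry over. Pictures are saved under pics/ and viewed, and the job is handed in when it is done.

```bash
ls; mkdir -p pics
python3 - <<'E'
from station import env,viewer
import cv2
print(env.sense())
for n in ("scene","top","wrist"):
    p,d=viewer.read_camera(n); cv2.imwrite(f"pics/{n}0.png",p[:,:,::-1]); print(n,viewer.camera_info(n))
E
```

```text
pics
{'t': 0.0, 'joint_positions': array([ 1.23098755,  0.46839655, -0.01158044,  1.60363615,  0.00600157,
        1.07138868, -0.05628426]), 'joint_velocities': array([ 0.0022446 ,  0.00050532, -0.00240426,  0.00023049,  0.00085913,
       -0.00035313,  0.00039714]), 'tau': array([-3.87845039e-04, -5.20566308e+01, -1.32356747e-02, -2.43748838e+01,
       -5.68162906e-02,  1.73949986e-02,  1.65327106e-04]), 'ee_pos': array([ 0.18985106, -0.62103788,  0.21362259]), 'tcp_rot': array([[-9.56294356e-01, -6.53581550e-04,  2.92404987e-01],
       [-2.92405686e-01,  1.67132454e-03, -9.56292906e-01],
       [ 1.36311770e-04, -9.99998390e-01, -1.78938918e-03]]), 'wrist_force': array([-0.24573921, -0.39583639,  0.01968441]), 'moment': array([ 0.03222898,  0.02528528, -0.00553544]), 'gripper_width': 0.09193418195779944}
scene {'intrinsics': array([[467.12976281,   0.        , 248.89602404],
       [  0.        , 467.12976281, 191.37041874],
       [  0.        ,   0.        ,   1.        ]]), 'eye': array([-0.0547991 , -1.17607574,  0.83164137]), 'rotation': array([[ 0.84862236,  0.28066907, -0
[... 328 characters left out ...]
1331107]), 'rotation': array([[ 0.0694562 ,  0.97254763, -0.22209668],
       [-0.99757568,  0.06867475, -0.01124892],
       [ 0.00431233,  0.22233956,  0.97495976]])}
wrist {'intrinsics': array([[310.49192074,   0.        , 257.10662204],
       [  0.        , 310.49192074, 192.90952736],
       [  0.        ,   0.        ,   1.        ]]), 'T_tool_cam': array([[ 4.10603358e-04, -9.61317110e-01, -2.75443724e-01,
        -7.87648592e-02],
       [ 2.05338233e-04,  2.75443823e-01, -9.61317148e-01,
        -1.69554281e-01],
       [ 9.99999895e-01,  3.38160921e-04,  3.10493315e-04,
        -5.93996724e-05],
       [ 0.00000000e+00,  0.00000000e+00,  0.00000000e+00,
         1.00000000e+00]])}
```

View pics/scene0.png

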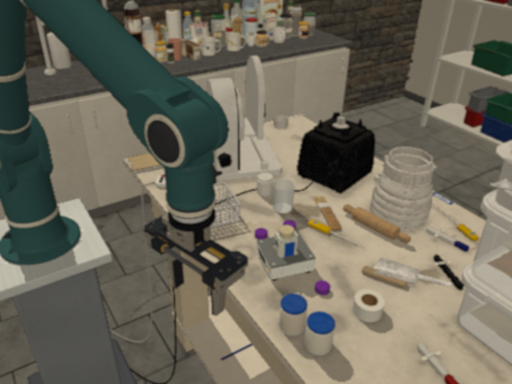

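View pics/top0.png

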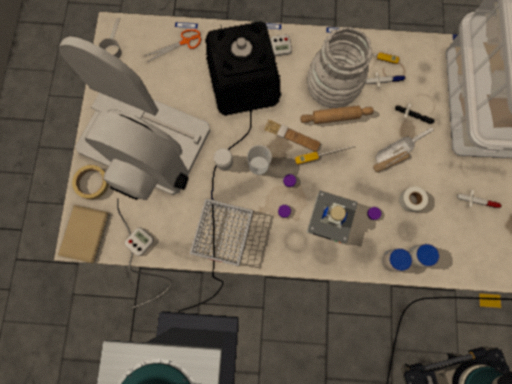

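View pics/wrist0.png

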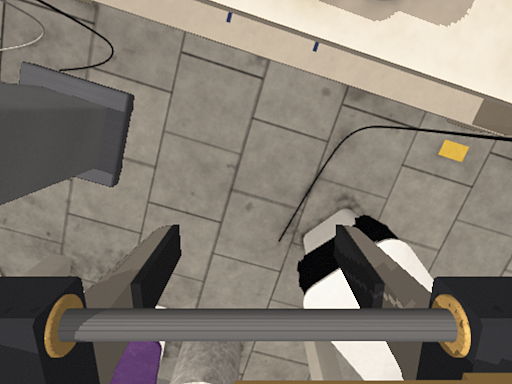

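The top view shows the dock with the carrier and cream puck at about (336,214). There are purple look-alikes at (291,181), (285,211) and (374,213), and the wire basket is at (232,233). The target is the cream puck on the carrier, because it is the only one on the white carrier with blue catches. I'll enlarge it and measure.

```bash
cat > h.py <<'E'
import numpy as np,cv2
from station import env,effector,solver,viewer,workorder,search_frame,tip_of
def pose_cam(n,s=None):
    c=viewer.camera_info(n);K=c["intrinsics"]
    if n=="wrist":
        T=c["T_tool_cam"];R=s["tcp_rot"]@T[:3,:3];e=s["ee_pos"]+s["tcp_rot"]@T[:3,3]
    else: R=c["rotation"];e=c["eye"]
    return K,R,e
def cloud(n,d,s=None):
    K,R,e=pose_cam(n,s)
    v,u=np.mgrid[0:384,0:512]
    P=np.stack([(u-K[0,2])/K[0,0]*d,-(v-K[1,2])/K[1,1]*d,-d],-1)
    return P@R.T+e
def proj(n,X,s=None):
    K,R,e=pose_cam(n,s);c=(np.atleast_2d(X)-e)@R
    return np.stack([K[0,2]-K[0,0]*c[:,0]/c[:,2],K[1,2]+K[1,1]*c[:,1]/c[:,2]],-1)
def onz(n,uv,z,s=None):
    K,R,e=pose_cam(n,s);uv=np.atleast_2d(uv).astype(float)
    r=np.stack([(uv[:,0]-K[0,2])/K[0,0],-(uv[:,1]-K[1,2])/K[1,1],-np.ones(len(uv))],-1)@R.T
    return e+r*((z-e[2])/r[:,2])[:,None]
def save(f,p,box=None,k=1):
    if box: p=p[box[1]:box[3],box[0]:box[2]]
    cv2.imwrite("pics/"+f,cv2.resize(p[:,:,::-1],None,fx=k,fy=k,interpolation=cv2.INTER_CUBIC))
E
python3 - <<'E'
from h import *
np.set_printoptions(precision=4,suppress=True)
for n,b in (("top",(180,160,400,290)),("scene",(180,160,400,320))):
    p,d=viewer.read_camera(n); np.savez(n+"0.npz",p=p,d=d); save(n+"_crop.png",p,b,3.5)
    for o in("puck","carrier","dock","basket","jar_c","beaker","timer"):
        print(n,o,[(np.round(x["at"],3),round(x["score"],2)) for x in tip_of(n,o)[:4]])
    if n=="top":
        C=cloud(n,d)
        for uv in((337,213),(330,202),(320,235),(232,233),(300,200)): print(uv,C[uv[1],uv[0]])
E
```

```text
top puck [(array([ 0.534, -0.311, -0.007]), 0.64), (array([ 0.548, -0.566,  0.006]), 0.61), (array([ 0.628, -0.316, -0.002]), 0.52), (array([ 0.524, -0.443,  0.101]), 0.48)]
top carrier [(array([ 0.53 , -0.437,  0.027]), 0.74)]
top dock [(array([ 0.527, -0.44 ,  0.001]), 0.9)]
top basket [(array([ 0.459, -0.139, -0.002]), 0.77)]
top jar_c [(array([ 0.671, -0.121,  0.003]), 0.74)]
top beaker [(array([ 0.674, -0.223,  0.   ]), 0.97)]
top timer [(array([0.419, 0.097, 0.   ]), 0.64)]
(337, 213) [ 0.5211 -0.4377  0.1194]
(330, 202) [ 0.5625 -0.4309  0.0548]
(320, 235) [ 0.4706 -0.4082  0.0422]
(232, 233) [ 0.4634 -0.1636  0.0045]
(300, 200) [ 0.5734 -0.3532  0.0024]
scene puck [(array([ 0.534, -0.312, -0.001]), 0.61), (array([ 0.523, -0.436,  0.102]), 0.6), (array([ 0.629, -0.317, -0.   ]), 0.59)]
scene carrier [(array([ 0.522, -0.438,  0.023]), 0.98)]
scene dock [(array([ 0.521, -0.439,  0.001]), 0.6)]
scene basket [(array([ 0.456, -0.141, -0.   ]), 0.91)]
scene jar_c [(array([ 0.675, -0.122,  0.   ]), 0.56)]
scene beaker []
scene timer [(array([ 0.421,  0.096, -0.002]), 0.67)]
```

View pics/top_crop.png

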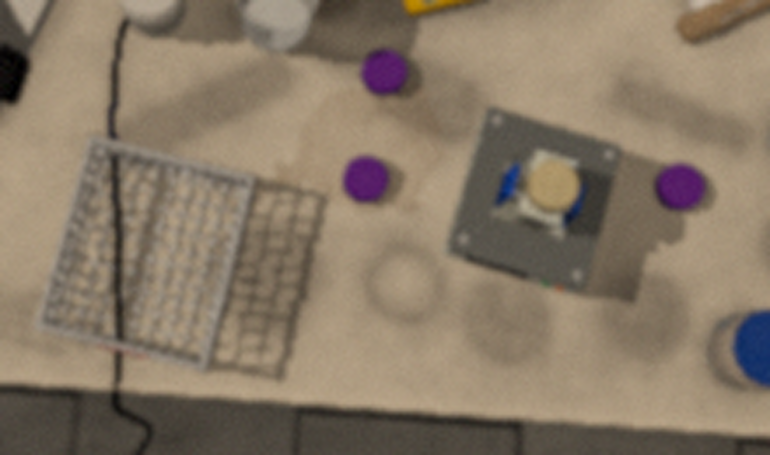

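View pics/scene_crop.png

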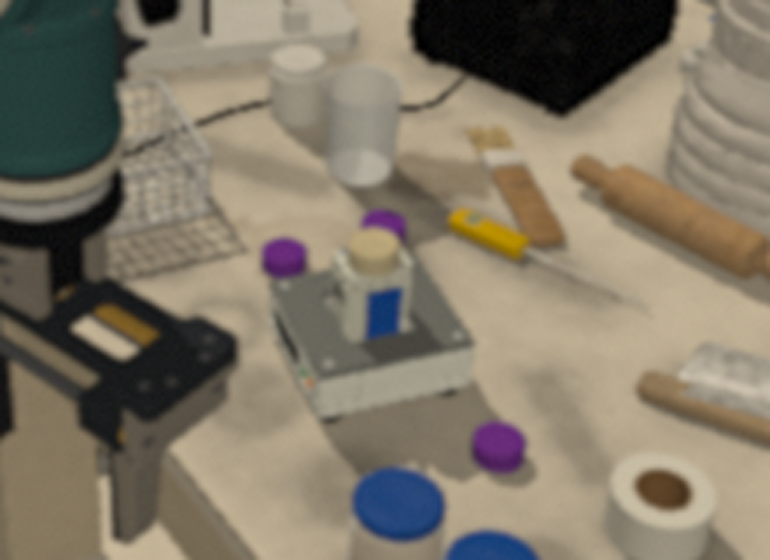

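Run:
```python
from h import *
np.set_printoptions(precision=4,suppress=True)
def ax(c,z,b):
    X=onz("top",np.array(c)/3.5+np.array([180,160])-.36,z); print("corners",X[:,:2].tolist(),"c",X.mean(0))
    e=[X[(i+1)%4]-X[i] for i in range(4)]
    print([ (round(float(np.linalg.norm(v)),4),round(float(np.degrees(np.arctan2(v[1],v[0])))%90,2)) for v in e])
ax([(490,107),(619,150),(583,292),(447,252)],.054,0)
ax([(92,138),(254,177),(206,366),(38,323)],.06,0)
z=np.load("top0.npz");C=cloud("top",z["d"]);p=z["p"].astype(int)
m=(C[...,2]>.108)&(C[...,2]<.13)&(abs(C[...,0]-.525)<.06)&(abs(C[...,1]+.44)<.06)
print("puck top",m.sum(),C[m].mean(0))
from station import env
s=env.sense();print(s["t"])
# hover pose: z tool (jaw) along carrier y
for yaw in (-20,-15,-10):
    a=np.radians(yaw);y=np.array([-np.sin(a),np.cos(a),0]);
    for sg in(1,-1):
        zc=sg*y;yc=np.array([0,0,-1.]);R=np.stack([np.cross(yc,zc),yc,zc],1)
        print(yaw,sg,solver.inverse_kinematics([.524,-.438,.28],R))
```

```text
corners [[0.5942510300052265, -0.401194202169874], [0.5664603830962569, -0.5044947418839825], [0.45222438304797774, -0.47794772448351786], [0.4758829009098794, -0.371527815390883]] c [ 0.5222 -0.4388  0.054 ]
[(0.107, 74.94), (0.1173, 76.92), (0.109, 77.47), (0.122, 75.93)]
corners [[0.5455644800717421, -0.08758768113718626], [0.5234118183932963, -0.217312242048697], [0.3754682929056509, -0.19128161197215532], [0.39877953594214294, -0.06048736947281377]] c [ 0.4608 -0.1392  0.06  ]
[(0.1316, 80.31), (0.1502, 80.02), (0.1329, 79.89), (0.1493, 79.54)]
puck top 177 [ 0.5231 -0.4399  0.1185]
0.95
-20 1 [ 1.04    0.5525 -0.5986  1.4105  0.3144  1.2743  1.641 ]
-20 -1 [ 0.6393  0.4731  0.0115  1.4422 -0.0056  1.2263 -1.2684]
-15 1 [ 1.0505  0.5568 -0.6162  1.4097  0.3248  1.2771  1.721 ]
-15 -1 [ 0.65    0.4736 -0.004   1.4414  0.0019  1.2266 -1.1868]
-10 1 [ 1.0609  0.5613 -0.6338  1.4089  0.3353  1.2799  1.801 ]
-10 -1 [ 0.6601  0.4741 -0.0187  1.4405  0.0091  1.227  -1.105 ]
```

```bash
cat >> h.py <<'E'
def Rt(yawdeg,sg=-1):
    a=np.radians(yawdeg);zc=sg*np.array([-np.sin(a),np.cos(a),0]);yc=np.array([0,0,-1.])
    return np.stack([np.cross(yc,zc),yc,zc],1)
E
python3 - <<'E'
from h import *
np.set_printoptions(precision=4,suppress=True)
env.reach([.523,-.439,.28],Rt(-13.6))
s=env.sense();p,d=viewer.read_camera("wrist");np.savez("w1.npz",p=p,d=d,ee_pos=s["ee_pos"],tcp_rot=s["tcp_rot"]);save("w1.png",p,(130,60,390,250),3)
print(s["t"],s["ee_pos"],[(x["at"],x["score"]) for x in tip_of("wrist","puck")[:3]],[(x["at"],x["score"]) for x in tip_of("wrist","carrier")[:2]])
env.movel([.523,-.439,.20],rate=.15)
s=env.sense();p,d=viewer.read_camera("wrist");np.savez("w2.npz",p=p,d=d,ee_pos=s["ee_pos"],tcp_rot=s["tcp_rot"]);save("w2.png",p,(100,40,420,270),2.4)
print(s["t"],s["ee_pos"],s["tcp_rot"])
E
```

```text
2.3833 [ 0.5217 -0.4403  0.2797] [([0.5472, -0.5699, 0.0032], 0.96), ([0.5365, -0.3041, 0.0029], 0.8), ([0.522, -0.4427, 0.103], 0.78)] [([0.5257, -0.4477, 0.1037], 0.64), ([0.5204, -0.4414, 0.0056], 0.33)]
3.2167 [ 0.5233 -0.4395  0.2008] [[-0.9719  0.001  -0.2354]
 [ 0.2354 -0.0008 -0.9719]
 [-0.0011 -1.      0.0005]]
```

View pics/w1.png

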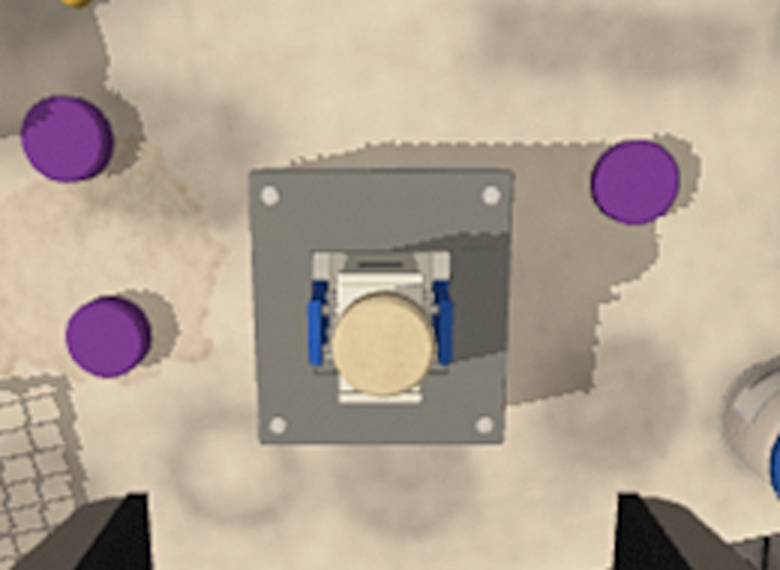

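View pics/w2.png

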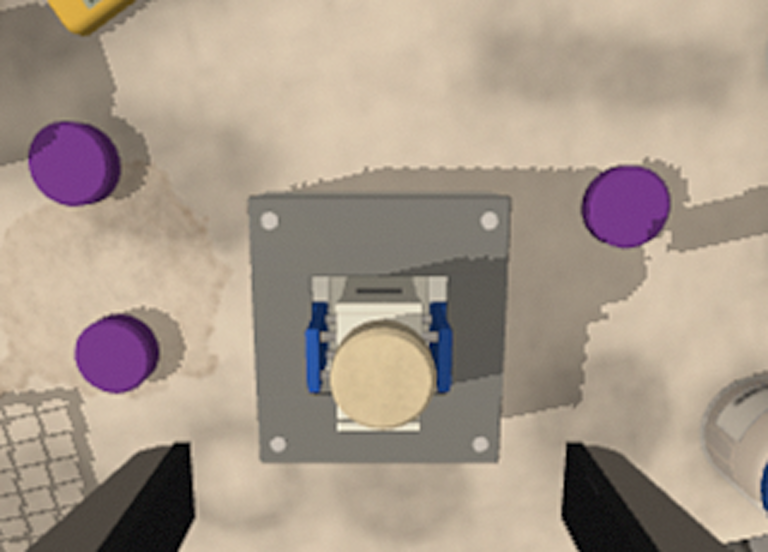

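Both views show the cream puck on the carrier: crop (383,345) in the first and (381,375) in the second, with the blue catches left and right of it. It is clearly cream, and the purple pucks stand on the table. Next I measure its height from the two views.

Run:
```python
from h import *
np.set_printoptions(precision=4,suppress=True)
rays=[];r0=None
for f,off,k,boxc in(("w1",(130,60),3,(383,345)),("w2",(100,40),2.4,(381,375))):
    z=np.load(f+".npz");s=dict(ee_pos=z["ee_pos"],tcp_rot=z["tcp_rot"]);p=z["p"];C=cloud("wrist",z["d"],s)
    m=(C[...,2]>.112)&(C[...,2]<.126)&(np.hypot(C[...,0]-.523,C[...,1]+.44)<.04)
    v,u=np.nonzero(m);cu=[(u.min()+u.max())/2,(v.min()+v.max())/2]
    print(f,"puck px",cu,m.sum(),"bbox c",(C[m].min(0)+C[m].max(0))/2,"zmed",np.median(C[m][:,2]))
    rays.append((s,cu))
    h=cv2.cvtColor(p,cv2.COLOR_RGB2HSV);hue=h[...,0]
    mb=(hue>100)&(hue<125)&(h[...,1]>120)&(np.hypot(C[...,0]-.523,C[...,1]+.44)<.06)&(C[...,2]>.08)
    xa=np.array([np.cos(np.radians(-13.6)),np.sin(np.radians(-13.6))]);ya=np.array([-xa[1],xa[0]])
    P=C[mb];q=(P[:,:2]-[.523,-.439])@np.stack([xa,ya],1)
    for sg in(1,-1):
        w=q[:,1]*sg>0;print(" catch",sg,w.sum(),"x",np.percentile(q[w,0],[2,98]),"y",np.percentile(q[w,1],[2,50,98]),"z",np.percentile(P[w,2],[5,50,98]))
    mg=(abs(C[...,2]-.0545)<.004)&(np.hypot(C[...,0]-.523,C[...,1]+.44)<.1)
    pts=C[mg][:,:2].astype(np.float32)*1000;print(" dock",cv2.minAreaRect(pts),np.median(C[mg][:,2]))
A=[];b=[]
for s,cu in rays:
    K,R,e=pose_cam("wrist",s);x=onz("wrist",cu,0,s)[0];dd=(x-e)/np.linalg.norm(x-e);M=np.eye(3)-np.outer(dd,dd);A.append(M);b.append(M@e)
print("tri",np.linalg.solve(sum(A),sum(b)))
```

```text
w1 puck px [np.float64(258.0), np.float64(174.5)] 917 bbox c [ 0.5249 -0.4414  0.1161] zmed 0.11720977606896188
 catch 1 153 x [-0.0084  0.0299] y [0.0225 0.0263 0.0495] z [0.0888 0.0919 0.3893]
 catch -1 160 x [-0.0096  0.0301] y [-0.0515 -0.0269 -0.0236] z [0.0846 0.0916 0.3894]
 dock ((526.01513671875, -440.5743408203125), (110.09831237792969, 119.51020050048828), 76.33670806884766) 0.053303220223032466
w2 puck px [np.float64(259.5), np.float64(196.5)] 1501 bbox c [ 0.5247 -0.4414  0.1156] zmed 0.11730770147035091
 catch 1 236 x [-0.0088  0.0306] y [0.0225 0.0262 0.0505] z [0.0834 0.0916 0.3107]
 catch -1 227 x [-0.0095  0.0319] y [-0.0503 -0.0265 -0.0235] z [0.0849 0.0916 0.3103]
 dock ((525.5232543945312, -440.3568420410156), (110.37632751464844, 120.22345733642578), 76.37141418457031) 0.05337147418275939
tri [ 0.5251 -0.4415  0.1144]
```

Run:
```python
from h import *
np.set_printoptions(precision=4,suppress=True)
env.movel([.525,-.4412,.0965],frame=Rt(-13.65),rate=.1)
s=env.sense();print(s["t"],s["ee_pos"],s["wrist_force"])
effector.grasp(8)
s=env.sense();print(s["t"],s["gripper_width"],s["wrist_force"])
env.movel([.525,-.4412,.18],rate=.1)
s=env.sense();print(s["t"],s["gripper_width"],s["wrist_force"])
p,d=viewer.read_camera("wrist");save("w3.png",p,k=1.5)
p,d=viewer.read_camera("scene");save("s3.png",p,(180,160,400,320),3)
```

```text
4.45 [ 0.5255 -0.4416  0.0973] [0.6296 1.1543 0.5138]
5.3083 0.03777091476549053 [-0.6098  0.6291 -0.3024]
6.2917 0.037788322627622814 [-0.5921  0.4242 -0.4386]
```

View pics/w3.png

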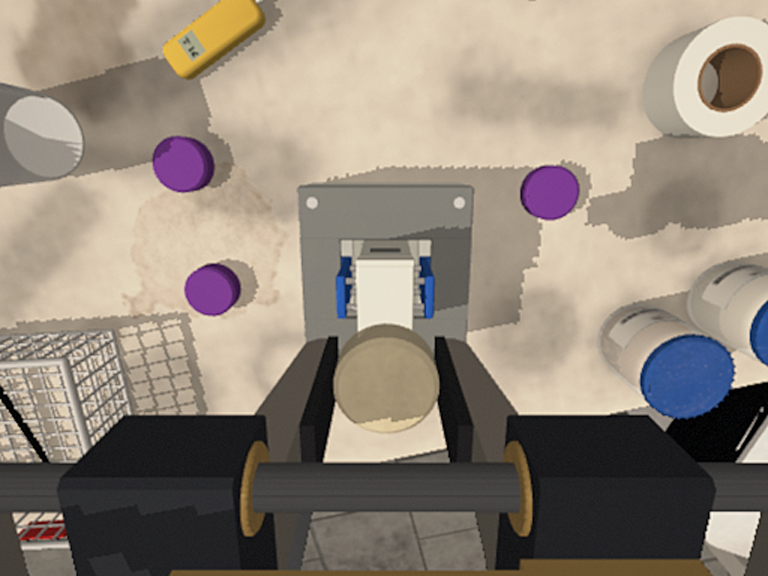

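View pics/s3.png

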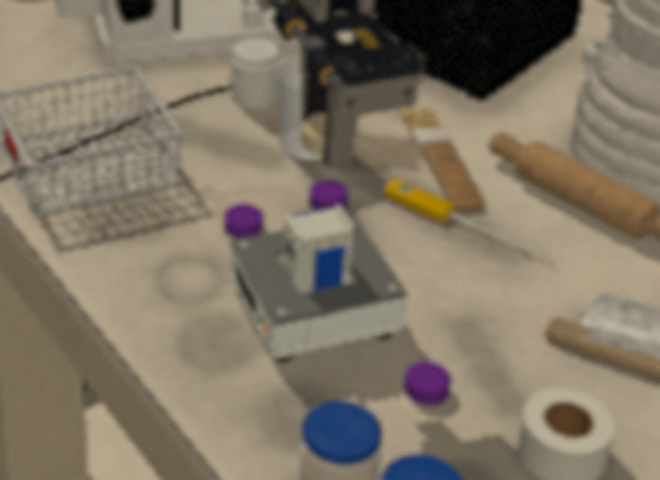

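The wrist view shows the puck in the fingers at (386,378) and the carrier still docked with a bare seat. Next is the basket.

Run:
```python
from h import *
np.set_printoptions(precision=4,suppress=True)
for sg in(1,-1): print(sg,solver.inverse_kinematics([.459,-.14,.18],Rt(80,sg)))
q={sg:solver.inverse_kinematics([.459,-.14,.18],Rt(80,sg)) for sg in(1,-1)}
c=env.sense()["joint_positions"]
sg=min((s for s in q if q[s] is not None),key=lambda s:np.abs(q[s]-c).max())
env.reach([.459,-.14,.18],Rt(80,sg))
s=env.sense();p,d=viewer.read_camera("wrist");np.savez("w4.npz",p=p,d=d,ee_pos=s["ee_pos"],tcp_rot=s["tcp_rot"]);save("w4.png",p,k=1.5)
t,dt=viewer.read_camera("top");save("t4.png",t,(180,160,400,290),3.5)
print(s["t"],sg,s["ee_pos"],s["gripper_width"])
C=cloud("wrist",d,s);m=(abs(C[...,2]-.058)<.006)&(abs(C[...,0]-.459)<.12)&(abs(C[...,1]+.14)<.12)
print(cv2.minAreaRect((C[m][:,:2]*1000).astype(np.float32)))
```

```text
1 [-0.8169  0.5397  1.3699  2.0951 -0.6295  1.026  -2.4343]
-1 [ 0.6232  0.2665 -0.4549  2.018   0.1496  0.8887 -0.087 ]
7.5667 -1 [ 0.4595 -0.1411  0.1801] 0.0374348358652853
((460.9659118652344, -138.04037475585938), (134.5244598388672, 156.22860717773438), 79.81426239013672)
```

View pics/w4.png

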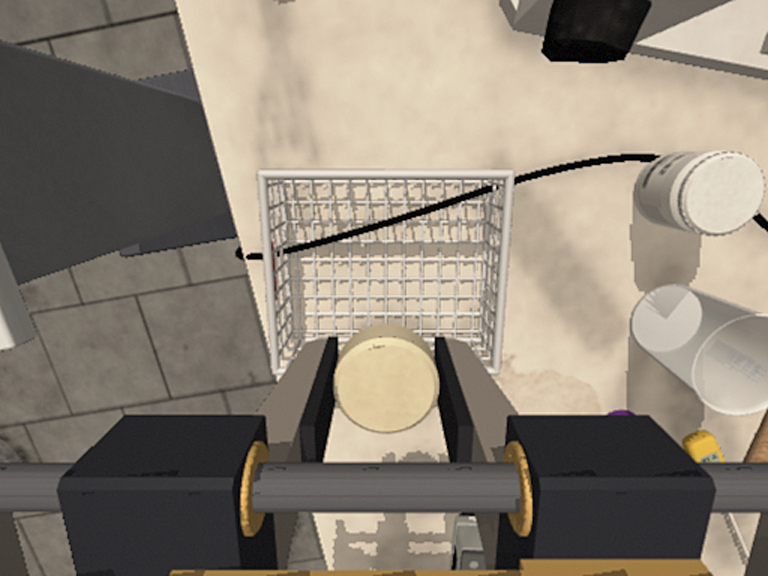

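View pics/t4.png

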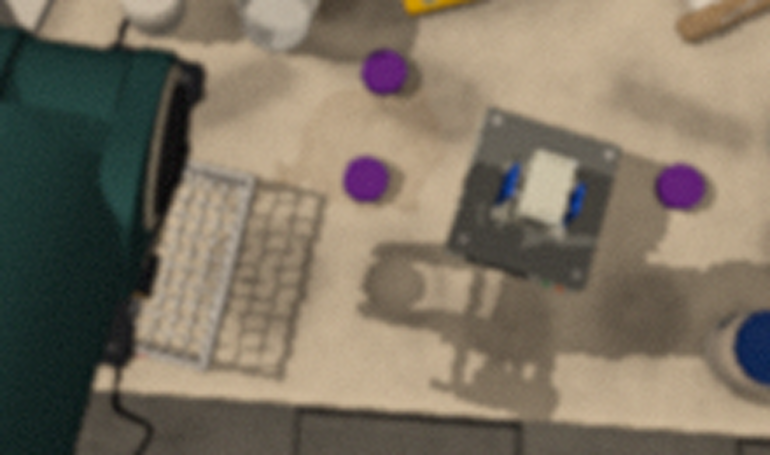

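Run:
```python
from h import *
np.set_printoptions(precision=4,suppress=True)
env.movel([.4605,-.142,.04],rate=.15)
s=env.sense();print(s["t"],s["ee_pos"],s["wrist_force"],s["gripper_width"])
effector.release();env.pause(.15)
s=env.sense();print(s["t"],s["wrist_force"],s["gripper_width"])
env.movel([.4605,-.142,.19],rate=.2)
s=env.sense();p,d=viewer.read_camera("wrist");save("w5.png",p,k=1.5)
print(s["t"],s["wrist_force"])
```

```text
8.75 [ 0.4612 -0.1421  0.0406] [-0.3339  0.7191  0.4393] 0.03776280272129915
9.8083 [ 0.1668 -0.2658  0.501 ] 0.09154760201874093
10.7083 [-0.2126  0.3972 -0.0153]
```

View pics/w5.png

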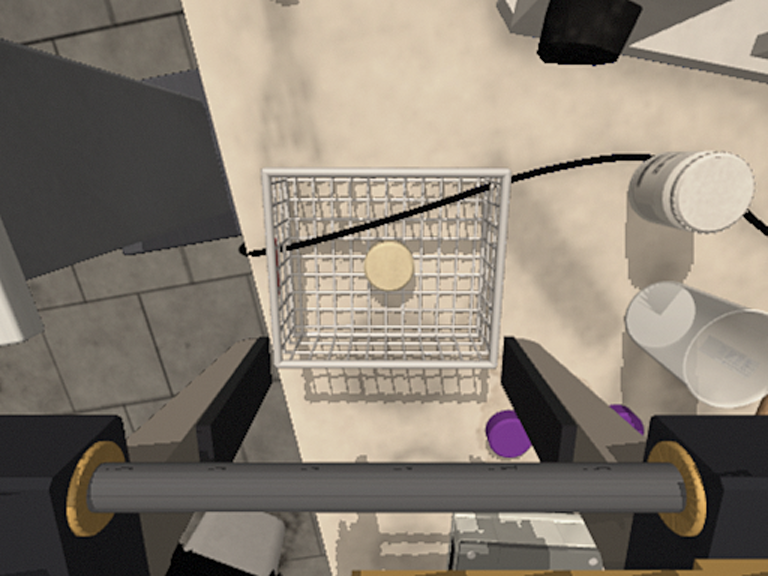

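The puck lies in the basket at (389,266). Now I look at the carrier again from above.

Run:
```python
from h import *
np.set_printoptions(precision=4,suppress=True)
env.reach([.525,-.441,.22],Rt(-13.65))
s=env.sense();p,d=viewer.read_camera("wrist");save("w6.png",p,(130,60,390,250),3)
C=cloud("wrist",d,s);print(s["t"],s["ee_pos"])
xa=np.array([np.cos(np.radians(-13.65)),np.sin(np.radians(-13.65))]);ya=np.array([-xa[1],xa[0]]);B=np.stack([xa,ya],1)
q=(C[...,:2]-[.525,-.441])@B;near=(np.hypot(q[...,0],q[...,1])<.05)
h=cv2.cvtColor(p,cv2.COLOR_RGB2HSV)
mb=(h[...,0]>100)&(h[...,0]<125)&(h[...,1]>120)&near&(C[...,2]>.086)&(C[...,2]<.1)
for sg in(1,-1):
    w=mb&(q[...,1]*sg>0);print("catch",sg,w.sum(),np.percentile(q[w],[2,50,98],axis=0).round(4).tolist(),np.percentile(C[w][:,2],[50,98]))
mt=near&(C[...,2]>.096)&(C[...,2]<.11);print("top",mt.sum(),np.percentile(q[mt],[1,50,99],axis=0).tolist(),np.median(C[mt][:,2]),cv2.minAreaRect((C[mt][:,:2]*1000).astype(np.float32)))
```

```text
11.9333 [ 0.5253 -0.4394  0.219 ]
catch 1 133 [[-0.0121, 0.0243], [0.0013, 0.0265], [0.0127, 0.0295]] [0.0912 0.0923]
catch -1 127 [[-0.012, -0.0263], [0.0012, -0.0241], [0.0127, -0.022]] [0.0911 0.0926]
top 1678 [[-0.023920041535817994, -0.014673525568173534], [0.0006590576207936302, 0.0007303346144589232], [0.0249685600504334, 0.016246132855399754]] 0.09948141112040695 ((525.7454223632812, -440.2232971191406), (31.648330688476562, 49.659183502197266), 77.27330780029297)
```

View pics/w6.png

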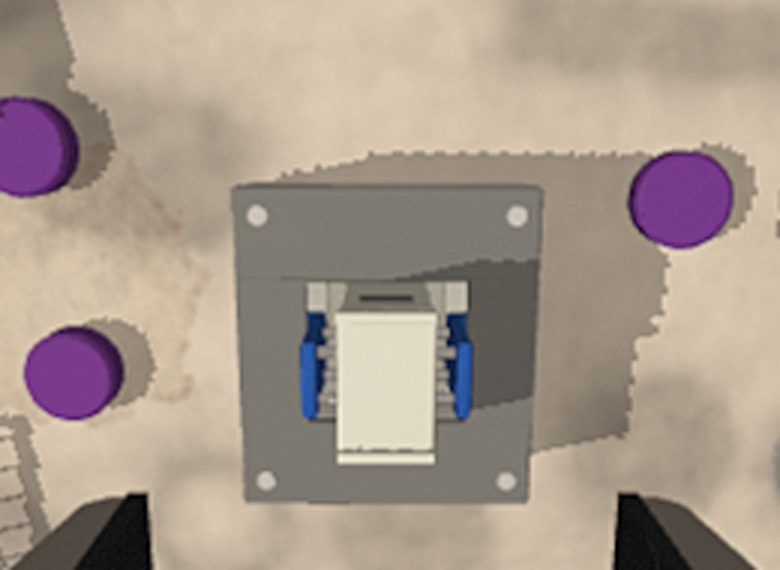

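The carrier sits in the dock, with the catches at crop (309,380) and (463,380), symmetric about (0.5255, -0.440).

Run:
```python
from h import *
np.set_printoptions(precision=4,suppress=True)
R=Rt(-13.4)
env.movel([.5257,-.4401,.10],frame=R,rate=.15)
env.movel([.5257,-.4401,.0625],frame=R,rate=.08)
s=env.sense();print(s["t"],s["ee_pos"],s["wrist_force"])
effector.grasp(30);env.pause(.2)
s=env.sense();print(s["t"],s["ee_pos"],s["gripper_width"],s["wrist_force"],s["moment"])
p,d=viewer.read_camera("wrist");save("w7.png",p,k=1.5)
p,d=viewer.read_camera("scene");save("s7.png",p,(220,180,350,290),5)
```

```text
13.55 [ 0.5256 -0.44    0.062 ] [-0.2117  0.4719  0.0903]
14.6583 [ 0.526  -0.4403  0.0634] 0.03692605934856732 [-1.683   0.458   4.9609] [0.201  0.246  0.0091]
```

View pics/w7.png

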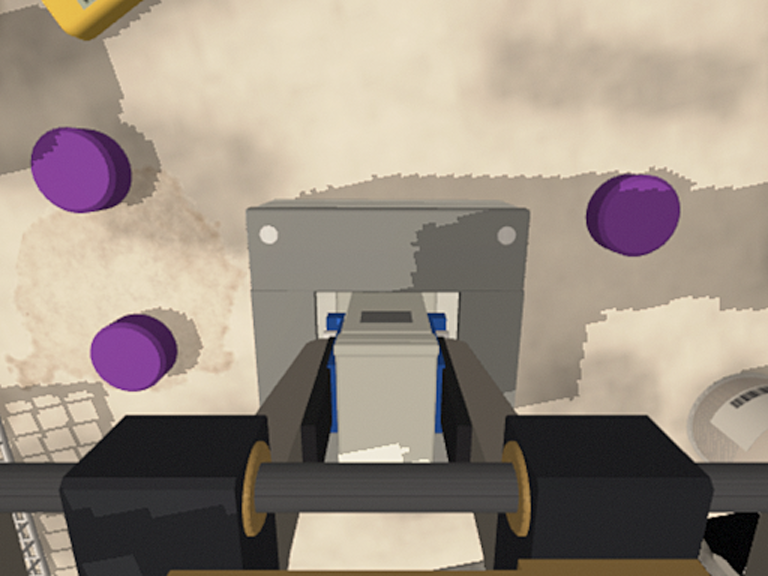

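Both catches are in: finger opening 37 mm, blue plates against the body at (333,395) and (440,395). I lift straight up in stages.

Run:
```python
from h import *
np.set_printoptions(precision=4,suppress=True)
x,y,_=env.sense()["ee_pos"]
for z in(.075,.10,.14):
    env.movel([.5257,-.4401,z],rate=.06)
    s=env.sense();print(s["t"],s["ee_pos"],s["gripper_width"],s["wrist_force"],s["moment"])
    if np.abs(s["wrist_force"]).max()>15: break
p,d=viewer.read_camera("wrist");save("w8.png",p,k=1.5)
p,d=viewer.read_camera("scene");save("s8.png",p,(200,140,360,290),4)
```

```text
15.1167 [ 0.5256 -0.4401  0.0752] 0.037080504754183265 [-0.4428  1.3905 -2.1624] [ 0.0778 -0.0382  0.0067]
15.6833 [ 0.5256 -0.4402  0.1004] 0.03685232350896781 [ 0.1335  0.366  -1.3349] [ 0.0848 -0.0046 -0.0142]
16.5 [ 0.5255 -0.44    0.1398] 0.03662774886074606 [ 0.4017  0.2632 -1.4832] [ 0.0463 -0.0092 -0.0305]
```

View pics/s8.png

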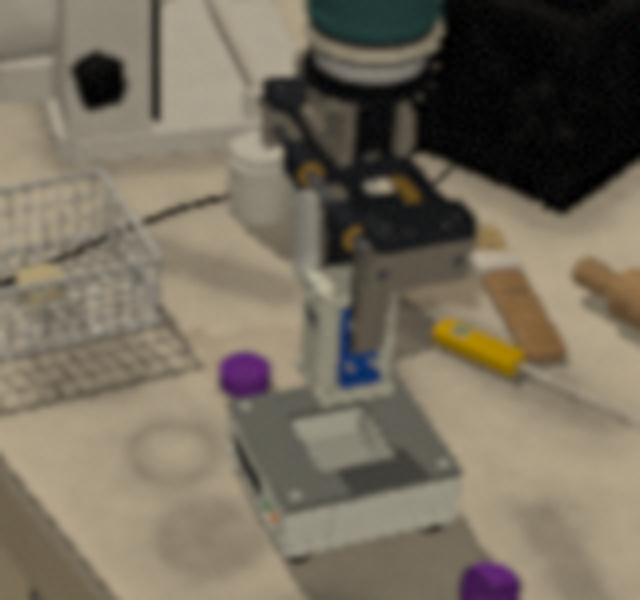

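View pics/w8.png

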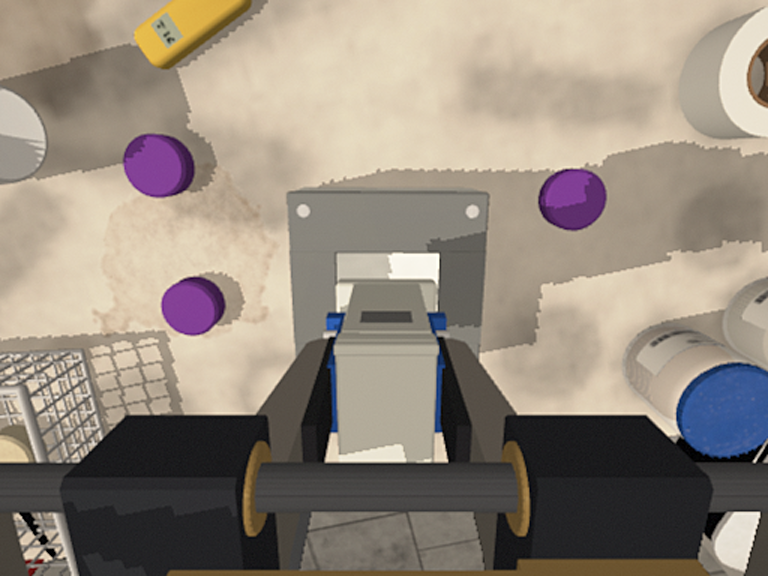

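The scene view shows the carrier clear of the now empty pocket, hanging upright, with the puck visible in the basket at left. The wrist carries about 1.5 N, which matches the carrier's weight. I raise it to about +15 cm and check.

Run:
```python
from h import *
np.set_printoptions(precision=4,suppress=True)
env.movel([.5257,-.4401,.215],frame=Rt(-13.4),rate=.08);env.pause(.6)
s=env.sense();print(s["t"],s["ee_pos"],s["tcp_rot"][:,1],s["gripper_width"],s["wrist_force"],abs(s["joint_velocities"]).max())
p,d=viewer.read_camera("wrist");save("w9.png",p,k=1.5)
C=cloud("wrist",d,s);m=(np.hypot(C[...,0]-.5257,C[...,1]+.4401)<.035)&(abs(C[...,2]-.253)<.012)
P=C[m];A=np.c_[P[:,:2]-P[:,:2].mean(0),np.ones(len(P))];c=np.linalg.lstsq(A,P[:,2],rcond=None)[0];print("top plane",len(P),c)
p,d=viewer.read_camera("scene");save("s9.png",p,(180,100,360,290),3)
print([(x["at"],x["score"]) for x in tip_of("scene","carrier")[:2]],[(x["at"],x["score"]) for x in tip_of("scene","jar_c")[:2]],[(x["at"],x["score"]) for x in tip_of("scene","timer")[:2]])
```

```text
18.2917 [ 0.5257 -0.4401  0.215 ] [-0.  0. -1.] 0.03658257432542298 [-0.469  -0.3374 -2.1592] 0.0024441061367326484
top plane 8101 [ 0.0169 -0.0069  0.2514]
[([0.52, -0.4378, 0.1731], 0.77), ([0.4625, -0.1371, 0.0048], 0.72)] [([0.6731, -0.1265, -0.0006], 0.79)] [([0.4203, 0.0935, -0.0014], 0.73)]
```

View pics/s9.png

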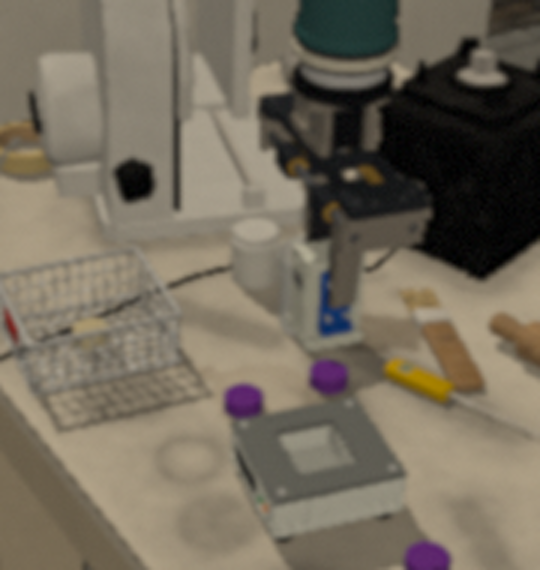

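View pics/w9.png

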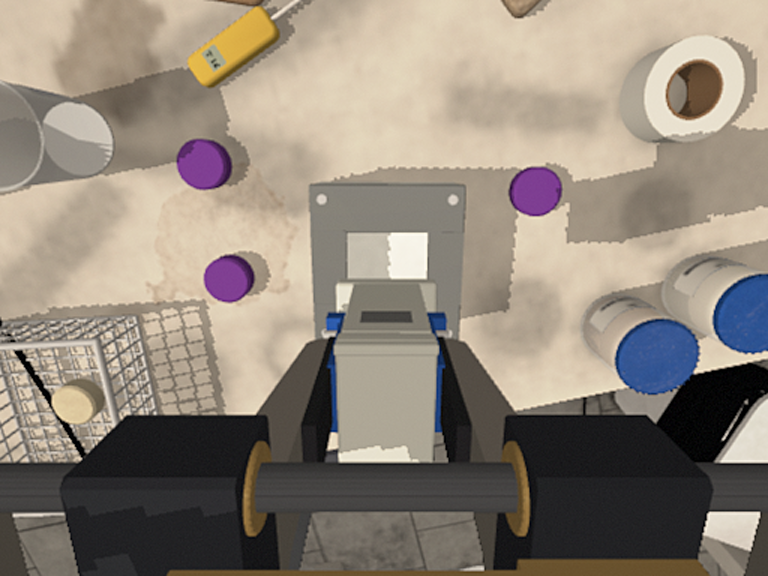

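Carrier underside is at about 0.173 m (+15 cm), about 1° off level, and still, and the puck is in the basket. Handing in.

```bash
python3 -c "
from station import workorder,env
print(workorder.finish_job()); print(env.sense()['t'])"
```

```text
the job is handed in; nothing more can be done
None
the job is handed in; nothing more can be done
```

I dropped the cream puck into the wire basket. Then I squeezed both blue catches with a 30 N grip, lifted the carrier straight out of its dock, and handed the job in at about 18.5 s with the carrier still held.

- **Puck:** it lies inside the basket in both the wrist and scene pictures.
- **Carrier:** its underside is at about 0.173 m, roughly 15 cm above where it sat. It is within about 1° of level and the arm was still (joint speeds 0.002 rad/s or less).
- **Grip:** the finger opening held steady at about 36.6 mm. That is 3 mm under the 40 mm given for the squeezed plates, though the pictures show both catches fully in.
- **Forces:** the wrist carried about 1.5–2 N while holding the carrier. The highest wrist reading was about 5 N, when the grip closed.
- **Bystanders:** the jar and timer were measured within about 5 mm of their first positions, about what the detector allows. I checked the beaker only by eye in the last wrist picture, because the scene-camera detector had missed it at the start and I did not query it again.
- **Detector error:** the last carrier search also returned a false second hit (score 0.72) at the puck in the basket.

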